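# Fish the fallen flywheel ring out from behind the wire guard

### The arm

A 6-joint arm with a two-finger parallel gripper is mounted at the origin on the work surface. World frame = base frame: x ahead of the robot, y to its left, z up, the work surface at z = 0. Lengths are in mm, angles in rad, forces in N, time in s.
With the tool pointing down it reaches from about 350 to 975 mm from the base axis. Payload 17.4 kg.
Tool frame: the origin (TCP) lies between the finger pads; the fingertips stand 17 mm ahead of it and the grasp point (between the pads) lies 2 mm behind it; z points along the fingers, y is the line along which they close (so a half turn about z gives the same grasp; the last joint's range is limited). The gripper opens to 85 mm and grips with 20 to 120 N. Pads are 22 mm wide; open, the fingers measure 114 mm over their backs; the gripper's body (76 mm by 85 mm) begins 54 mm behind the grasp point. The pads swing forward as they close: fully open they stand 13 mm farther back than shut.
Start: joints at [-0.038, 0.116, 1.442, -0, 1.584, -0.038], TCP at [675.006, -0.009, 248.303] pointing down, gripper open.
Joint ranges: [-2.83, 2.83], [-0.83, 2.19], [0.07, 2.5], [-1.14, 4.28], [0.01, 3], [-2.97, 2.97]. Speed limits (rad/s): [1.89, 1.89, 2.22, 3.14, 3.14, 3.14].

### API

Orientations are given as a rotation vector (axis times angle).
In Python, from cell import * gives the robot as it stands.
- The arm moves only by the tool arm_command, never from a script. Its argument "rows" is a list that holds one entry, the list of rows, each a list of 5 numbers: the shift along the tool's x, y, z in m, then the turn about the tool's z in degrees, then the opening, from 0 (shut) to 1 (fully open). A call has 1 to 12 rows; each row is the pose to reach, as a shift and turn from the pose commanded when the call began, along the tool's axes at that moment; what a row does not reach only later rows make up. A row lasts 1/10 s, in which the tool goes at most 50 mm and 8.59 degrees, less where a joint would pass 70% of its speed; a pose out of reach is approached as far as the arm can. A call with a gripper value outside its range is refused whole. The fingers move at their own pace and stop on an object; "newtons" is the grip in N (left out, the last holds). Time passes only in rows, so rows that repeat a pose let the fingers close. It gives the time, the measured TCP pose, the force, the opening and the grip force at its end, in the units of the state.
- get_obs(): the state, without advancing time (a new reading comes with each control period).
- grab_frame(name): name is "scene" or "side" or "wrist"; returns (picture, depth): 420x560x3 uint8, red, green, blue; 420x560 float32, mm along the optical axis (not along the pixel's ray), 0 where there is no reading.
- camera_info(name): a dict with "mtx" (3x3 intrinsics, pixels), "cam_to_world" (4x4, takes a point from camera to world coordinates); the wrist camera has in their place "T_tool_cam" (4x4, takes a point from camera to tool coordinates, whose origin is the TCP and whose axes are the flange's). Camera axes: x right, y down, z forward; pixel columns grow to the right and rows downward; lengths in mm; the calibration is good to about 2 mm. A picture is of the moment at which its call begins: read the wrist's pose just before it. camera_info takes no time and is no camera call.
- close_job(): hands the job in; it is judged then, once.
Trained networks look in the newest picture that a camera, given by its name, has taken for a name from the list of things; names that differ only in an ending like _2 or _b are one class to them, and where a whole thing is asked for, a point or a joint stands for the part that bears it (a point fixed in the world has none). Each returns a list of dicts, best first, with "p" (0 to 1); they miss things now and then, are a little off and sometimes report something else, mostly with a low value. They report only what shows in the picture. A call takes as long as a camera call. They do not tell look-alikes from the thing itself.
- find_in(camera, thing): "pixel" ([column, row] in pixels, amid what is visible of it).
- landmark_of(camera, thing): "pixel" ([column, row] in pixels: a listed point, or the origin of a listed thing).
The state is a dict: "time_s": time; "joint_pos": joint angles; "dq": joint speeds; "effort": joint torques, N m; "ee_pos": TCP position; "ee_rot": TCP orientation; "wrist_force": force on the tool from outside, world axes, zero at the start; "wrist_torque": the same for the moment, N m; "finger_gap": finger opening in mm; "gripper_force": force on a finger pad.
Only numpy, scipy, OpenCV 4.12 (cv2) and the standard library are available. Lean on these libraries where they do the work, as an engineer would, in place of code of your own. Each camera call takes 0.05 s, during which the arm holds its last target. There are 200 camera calls.

### The job

The music box's flat brass flywheel ring has dropped in behind the fixed wire guard. Take the hooked rod by its handle, reach it under the guard, set its hook down into the hole of the ring and draw the ring along the counter until it is home against the wooden stop bar, feeling it seat with a light, steady pull (some 7 N) for about a second, never yanking, pressing hard on the ring, or leaning on the guard. Then lay the rod down flat on the counter clear of ring, guard and stop, touch the ring with nothing but the rod, and leave the plain disc and all the other things where they are.

Things in the scene. Friction and masses are not known exactly. Their poses are not given: they have to be found in the camera images.
- guard: Fixed guard of wooden posts and steel wires. Origin: on the counter under the middle of its front edge; own +x points into the guard (150 mm deep to the back board), y along the front (212 mm wide, 192 mm clear between posts), z up. Front open below 70 mm; lintel and wire roof from 70 to 80 mm above the counter, wires 19 mm apart.
- rail: Fixed wooden rail (10 thick, 14 high, 180 mm long) parallel to the guard, 98 to 106 mm before its front edge; origin: on the counter under the middle of its face to the guard, +x to the guard. On two pins it carries the stop bar (7 thick, 14 high, 170 mm long), rigidly locked: bar face 7 to 23 mm from the rail face, setting unmeasured, found by touch. Seating force 4 to 10 N; over 15 N is a yank.
- ring: Flywheel ring: flat brass, outer diameter 56 mm, hole 20 mm, 10 mm thick, 0.13 to 0.25 kg, lying under the guard 35 to 65 mm inside its front edge. Origin: centre of its underside; 28 mm from the stop bar's face when home. Sliding drag (up to some 3 N) varies: the seating force comes on top of it.
- disc: Plain brass disc without a hole, diameter 56 mm, 10 mm thick, 0.2 kg, also lying under the guard beside the ring (either side). Leave it. Origin: centre of its underside.
- rod: Loose hooked rod, 0.12 kg: wooden handle 90 long, 22 wide, 40 mm high, flat underside; then a round 8 mm aluminium rod, axis 32 mm above the underside, ending in a prong bent straight down, 225 mm ahead of the origin. It lies level on handle and prong. Origin: on the handle's underside, 30 mm behind its front end; +x to the prong. Grip here across the width, 24 mm up.
- rod_tip (a point): The lowest point of the rod's prong (8 mm thick, round end), at (225, 0, 0) mm in the rod's frame.
- music_box: Bystander: the orange crank music box, 75 x 95 x 58 mm; origin at the centre of its underside.
- drum_box: Bystander: the drum-shaped wooden box, 94 mm across, 84 mm tall; origin at the centre of its underside.
- top_toy: Bystander: the tin spinning top, 68 mm across, 74 mm tall, standing on its foot; origin at the centre of its underside.
- block_a: Bystander: a loose dark wooden block, 50 x 35 x 25 mm; origin at the centre of its underside.
- block_b: Bystander: another loose dark wooden block, 50 x 35 x 25 mm; origin at the centre of its underside.
- marble0_center (a point): Bystander: centre of a green glass marble, 35 mm across, sitting on the fixed three-hole wooden rack.
- marble1_center (a point): Bystander: centre of a green glass marble, 35 mm across, sitting on the fixed three-hole wooden rack.
- marble2_center (a point): Bystander: centre of a green glass marble, 35 mm across, sitting on the fixed three-hole wooden rack.
Not all that is in view belongs to the job. What is shaped like the ring but black or turquoise is not meant.

How it is judged:
By the outcome, as a careful person would: the job done as asked, in the order asked, and still so for the second after the job is handed in, with the robot touching nothing.
It also fails if it takes over 61 s, if anything falls off the work surface, if the arm or the gripper's body presses on something with over 40 N, if the wrist force passes 120 N, or if a joint passes its speed limit or range.

## Working session

There is one attempt and no reset: what is moved stays moved. The work goes in short steps, Python scripts to look and compute and a tool call to move; the robot and the scene stay as the last step left them, time stands still between calls to the robot, and variables do not carry over. Pictures are saved under pics/ and viewed, at most 10 in all, crops included, and the job is handed in when it is done.

Besides the shell and the picture viewer there is one more tool, called after ">>>" by a JSON object that holds its "api" and its "payload". arm_command: Moves the arm, as the interface text tells. Its arguments: {"type":"object","properties":{"rows":{"type":"array","items":{"type":"array","items":{"type":"array","items":{"type":"number"}}}},"newtons":{"type":"number"}},"required":["rows"]}

```bash
mkdir -p pics; cat > h.py <<'E'
from cell import *
import numpy as np, cv2
from scipy.spatial.transform import Rotation as R
def T_cam(c):
    i=camera_info(c)
    if c!="wrist": return np.array(i["mtx"]),np.array(i["cam_to_world"])
    o=get_obs();T=np.eye(4);T[:3,:3]=R.from_rotvec(o["ee_rot"]).as_matrix();T[:3,3]=o["ee_pos"]
    return np.array(i["mtx"]),T@np.array(i["T_tool_cam"])
def at_z(K,T,px,z):
    d=T[:3,:3]@np.linalg.inv(K)@[px[0],px[1],1.];return T[:3,3]+d*(z-T[2,3])/d[2]
def at_d(K,T,px,D):
    c,r=int(round(px[0])),int(round(px[1]))
    w=D[max(r-2,0):r+3,max(c-2,0):c+3];w=w[w>0]
    if len(w)==0:return None
    return (T@np.r_[np.linalg.inv(K)@[px[0],px[1],1.]*np.median(w),1])[:3]
def cloud(K,T,D):
    v,u=np.indices(D.shape);P=np.stack([(u-K[0,2])/K[0,0]*D,(v-K[1,2])/K[1,1]*D,D],-1)
    return P@T[:3,:3].T+T[:3,3]
def save(n,im): cv2.imwrite("pics/"+n,im[:,:,::-1])
E
python3 - <<'E'
from h import *
np.set_printoptions(precision=1,suppress=True)
ims=[]
for c in ["scene","side"]:
    K,T=T_cam(c);im,D=grab_frame(c);np.savez(c+".npz",im=im,D=D);save(c+"0.png",im)
    for t in ["guard","rail","ring","disc","rod","rod_tip"]:
        for f in (landmark_of,):
            for r in f(c,t)[:3]:
                print(c,t,np.round(r["pixel"]),round(r["p"],2),at_z(K,T,r["pixel"],0),at_d(K,T,r["pixel"],D))
print(get_obs()["ee_rot"],get_obs()["time_s"])
E
```

```text
scene rail [280. 190.] 0.74 [545.   32.2   0. ] [549.2  29.    7.2]
scene ring [306. 222.] 0.78 [688.8  24.8   0. ] [691.3  22.3   5.5]
scene ring [384. 212.] 0.78 [797.2 241.1   0. ] [800.5 234.9   9.6]
scene ring [358. 206.] 0.67 [732.1 191.4   0. ] [734.  188.7   4.5]
scene disc [308. 161.] 0.58 [501.6 176.6   0. ] [705.3 -11.1 321.1]
scene rod [185. 227.] 0.91 [ 490.7 -278.4    0. ] [ 498.2 -280.1   11.7]
scene rod [369. 127.] 0.53 [504.2 453.7   0. ] [526.5 423.5  35.3]
scene rod_tip [257. 202.] 0.92 [542.5 -53.9   0. ] [542.6 -54.    0.2]
side guard [301. 279.] 0.95 [548.  127.3   0. ] [548.1 126.9  -0.4]
side rail [307. 252.] 0.63 [541.8  23.3   0. ] [540.9  37.   11.8]
side rail [303. 276.] 0.23 [544.4 116.1   0. ] [544.5 114.9  -1.2]
side ring [218. 289.] 0.82 [739.7 182.6   0. ] [736.8 191.3   9. ]
side ring [245. 248.] 0.74 [703.4  26.2  -0. ] [700.9  36.6   9. ]
side ring [276. 290.] 0.67 [603.4 170.   -0. ] [601.8 180.   10.2]
side disc [317. 297.] 0.58 [506.1 180.1   0. ] [505.8 189.9  10.2]
side rod [334. 189.] 0.61 [ 481.2 -282.5    0. ] [ 481.2 -261.7   13.4]
side rod_tip [311. 233.] 0.94 [536.5 -55.3   0. ] [536.4 -53.4   1.5]
side rod_tip [298. 150.] 0.18 [ 615.8 -523.3    0. ] [ 609.2 -451.1   39. ]
[-2.2 -2.2 -0. ] 0.7
```

View pics/scene0.png

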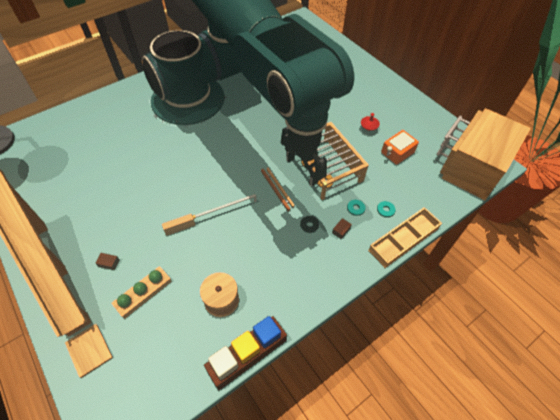

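View pics/side0.png

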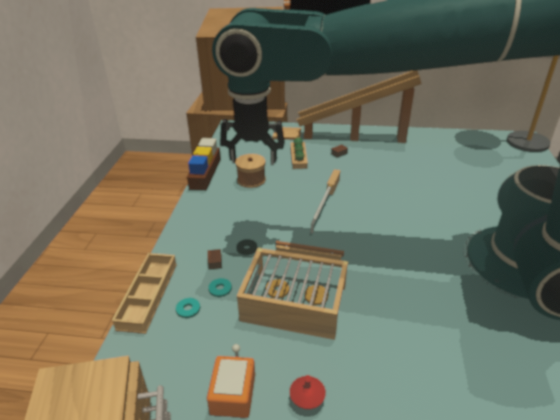

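The guard opens toward −y. The rod lies with its handle at (185,227) and its tip at (257,200). Two brass pieces lie under the guard wires, at about (278,289) and (316,294) in the side view.

```bash
python3 - <<'E'
from h import *
np.set_printoptions(precision=3,suppress=True)
print(camera_info("wrist")); print(get_obs()["ee_rot"],get_obs()["ee_pos"],R.from_rotvec(get_obs()["ee_rot"]).as_matrix())
im=np.load("side.npz")["im"]
c=cv2.resize(im[235:335,230:360],None,fx=6,fy=6,interpolation=cv2.INTER_CUBIC);save("c1.png",c)
E
```

```text
{'mtx': array([[376.913,   0.   , 273.908],
       [  0.   , 376.913, 212.785],
       [  0.   ,   0.   ,   1.   ]]), 'T_tool_cam': array([[  -0.001,   -0.956,   -0.293,   76.549],
       [   1.   ,   -0.   ,   -0.002,   -0.024],
       [   0.002,   -0.293,    0.956, -124.855],
       [   0.   ,    0.   ,    0.   ,    1.   ]])}
[-2.221 -2.221 -0.   ] [674.999   0.006 248.314] [[-0.  1. -0.]
 [ 1.  0.  0.]
 [ 0. -0. -1.]]
```

View pics/c1.png

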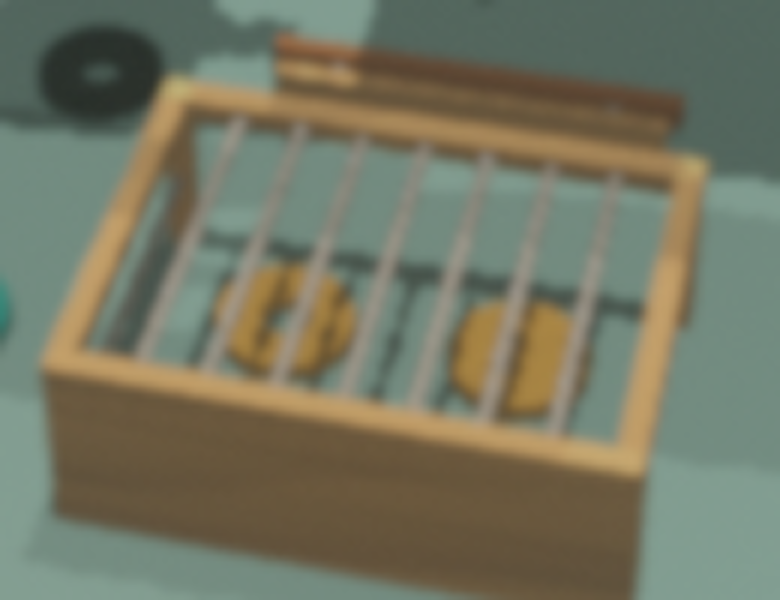

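The ring is the left piece (hole at about (285,320) in the crop) and the disc is on the right. Next I move the wrist camera over for a closer view.

>>> {"api": "arm_command", "payload": {"rows": [[[0.04,-0.03,0,0,1],[0.08,-0.06,0,0,1],[0.12,-0.09,0,0,1],[0.13,-0.1,0,0,1],[0.13,-0.1,0,0,1],[0.13,-0.1,0,0,1]]]}}

```text
time_s: 1.3
ee_pos: [575.4, 129.6, 248.5]
ee_rot: [2.221, 2.221, 0.0]
wrist_force: [-0.1, 0.2, -0.5]
finger_gap: 85.5
gripper_force: 0.0
```

```bash
python3 - <<'E'
from h import *
np.set_printoptions(precision=1,suppress=True)
o=get_obs();print(o["ee_pos"],o["time_s"],np.abs(o["dq"]).max())
K,T=T_cam("wrist");im,D=grab_frame("wrist");np.savez("w1.npz",im=im,D=D,K=K,T=T);save("w1.png",im)
for t,z in [("guard",0),("rail",0),("ring",0),("disc",0),("rod_tip",0)]:
    for r in landmark_of("wrist",t)[:4]: print(t,np.round(r["pixel"]),round(r["p"],2),at_z(K,T,r["pixel"],z),at_d(K,T,r["pixel"],D))
    
P=cloud(K,T,D)
# brass pixels
hsv=cv2.cvtColor(im,cv2.COLOR_RGB2HSV)
for nm,lo,hi in [("roof",68,90),("low",6,18)]:
    m=(D>0)&(P[...,2]>lo)&(P[...,2]<hi); q=P[m];print(nm,m.sum(),q.min(0),q.max(0))
E
```

```text
[575.4 129.6 248.5] 1.3 0.021415664662533244
guard [247. 175.] 0.69 [548.1 131.1   0. ] [548.  131.   -0.8]
rail [238. 274.] 0.62 [535.9  21.6   0. ] [536.6  24.9   6.6]
ring [440. 124.] 0.78 [735.1 180.7   0. ] [735.5 180.6  -0.8]
ring [388. 268.] 0.7 [698.9  29.3   0. ] [699.2  28.9  -0.8]
ring [513.  44.] 0.69 [792.3 252.5   0. ] [793.  252.7  -1.3]
ring [299. 136.] 0.66 [599.1 169.6   0. ] [599.2 169.5  -0.9]
disc [204. 123.] 0.86 [507.6 181.9   0. ] [509.4 182.6   9.6]
rod_tip [238. 335.] 0.93 [533.8 -55.3   0. ] [534.4 -51.1   6. ]
roof 19859 [441.3 116.4  68. ] [670.5 273.   82.2]
low 15024 [442.1 -54.5   6. ] [820.5 286.8  18. ]
```

View pics/w1.png

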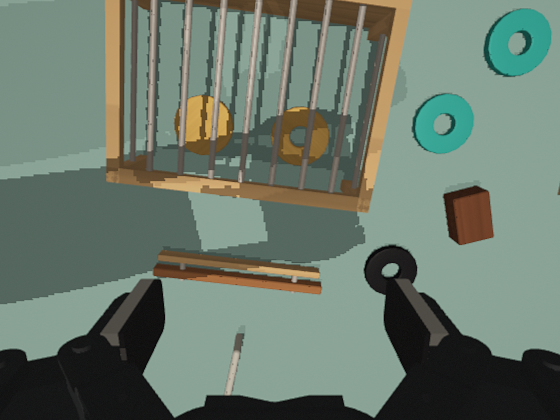

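The ring (hole at 299,136), disc (204,124), guard, stop bar (upper light strip, ~240,264), rail (darker, ~238,280) and rod tip (240,330) are all clear. Next I fit the geometry.

```bash
python3 - <<'E'
from h import *
from scipy.optimize import least_squares
np.set_printoptions(precision=1,suppress=True)
f=np.load("w1.npz");im,D,K,T=[f[k] for k in("im","D","K","T")]
P=cloud(K,T,D);hsv=cv2.cvtColor(im,cv2.COLOR_RGB2HSV).astype(int)
v,u=np.indices(D.shape)
for nm,c,o in [("ring",(299,134),(599,170)),("disc",(204,124),(508,182))]:
    m=(np.hypot(u-c[0],v-c[1])<45)&(P[...,2]>5)&(P[...,2]<14)&(hsv[...,1]>110)&(D>0)
    q=np.array([at_z(K,T,(a,b),10)[:2] for a,b in zip(u[m],v[m])])
    r=np.linalg.norm
    # centre maximising fill of annulus: minimise distance outside
    g=lambda x:np.maximum(r(q-x,axis=1)-28,0)
    x=least_squares(g,q.mean(0)).x
    hull=cv2.minEnclosingCircle(q.astype(np.float32))
    print(nm,m.sum(),q.mean(0),x,hull,np.median(P[m][:,2]), "rmin",np.sort(r(q-np.array(hull[0]),axis=1))[:200:40])
m=(P[...,2]>70)&(P[...,2]<86)&(D>0)&(P[...,1]<290)
rc=cv2.minAreaRect(P[m][:,:2].astype(np.float32));print("roof",rc)
# front edge of lintel: min y per x
for nm,lo,hi,yl,yh in [("lintel",72,84,100,170),("railbar",10,18,0,70)]:
    q=P[(P[...,2]>lo)&(P[...,2]<hi)&(P[...,1]>yl)&(P[...,1]<yh)&(P[...,0]<645)&(P[...,0]>435)&(D>0)]
    b=np.arange(440,650,10);
    ed=np.array([[x+5,*np.percentile(s,[2,98])] for x in b for s in [q[(q[:,0]>=x)&(q[:,0]<x+10),1]] if len(s)>15])
    print(nm,q[:,0].min(),q[:,0].max());print(ed)
    for k in(1,2):
        p=np.polyfit(ed[1:-1,0],ed[1:-1,k],1);print("slope deg",np.degrees(np.arctan(p[0])),"y@545",np.polyval(p,545))
# gap column through rail at x~545
for x in (500,545,580):
    k=(abs(P[...,0]-x)<1)&(P[...,1]>0)&(P[...,1]<60)&(D>0);s=P[k];s=s[np.argsort(s[:,1])];print(x,s[::3,1:])
E
```

```text
ring 1733 [600.5 170.8] [599.9 170.6] ((598.8896484375, 170.51649475097656), 27.465978622436523) 9.128198526906715 rmin [ 9.5 10.7 11.5 12.1 12.7]
disc 2067 [509.  181.3] [508.2 181.4] ((507.97705078125, 181.06155395507812), 27.62989044189453) 9.26620878781722 rmin [0.1 3.4 4.8 5.7 6.7]
roof ((555.5462036132812, 206.30706787109375), (155.85263061523438, 213.18382263183594), 82.9567642211914)
lintel 441.32653984872775 644.9714030942862
[[445.  142.4 169.2]
 [455.  141.4 169.2]
 [465.  139.8 151.9]
 [475.  138.8 168.9]
 [485.  137.3 149.5]
 [495.  136.1 165.3]
 [505.  134.8 168.9]
 [515.  133.4 145.8]
 [525.  132.5 168.8]
 [535.  130.8 143.3]
 [545.  129.9 167.2]
 [555.  128.4 168.8]
 [565.  127.2 139.4]
 [575.  126.4 168.7]
 [585.  124.6 136.9]
 [595.  123.9 168. ]
 [605.  122.4 168.7]
 [615.  120.8 144.3]
 [625.  120.2 168.7]
 [635.  118.3 130.8]
 [645.  117.9 146.2]]
slope deg -7.154304455599299 y@545 129.84266709170362
slope deg -3.492494124746363 y@545 157.54283756324762
railbar 445.67315260234494 624.2235484130185
[[445.   26.9  35.7]
 [455.   25.9  51.1]
 [465.   24.8  50.1]
 [4
[... 964 characters left out ...]
 3.5]
 [23.5  6.2]
 [23.7  6.5]
 [24.7 -1.2]
 [26.4 -0.1]
 [35.2 13.5]
 [36.1 12.9]
 [38.7 13.6]
 [39.2  9.7]
 [39.5  2.7]
 [39.6  0.4]
 [40.   6.3]
 [41.1 -1.5]
 [42.7 -0.6]
 [44.3 -2.3]
 [46.5  0.3]
 [48.3 -1.1]
 [49.4 -1.1]
 [52.1 -0.3]
 [53.2 -0.3]
 [55.4 -0.4]
 [58.4 -1.6]]
580 [[ 0.1 -1.5]
 [ 2.4  0.5]
 [12.  13.7]
 [12.9 13.1]
 [15.3 13.2]
 [17.  14.1]
 [17.8 11.2]
 [18.7  6. ]
 [19.   6.7]
 [19.2  4.7]
 [19.8  3.5]
 [20.8 -1.6]
 [29.7 11.5]
 [32.9 13.4]
 [34.8  7.7]
 [35.   3. ]
 [35.3  3.9]
 [35.9  0.1]
 [37.4  0.7]
 [39.  -1. ]
 [40.  -1.3]
 [42.3 -1.4]
 [43.8 -0.7]
 [46.  -1. ]
 [47.3 -0.7]
 [49.2 -1.7]
 [51.2  0.4]
 [53.  -0.7]
 [54.5  0. ]
 [56.2 -1.5]
 [58.   0.2]
 [59.8 -1. ]]
```

>>> {"api": "arm_command", "payload": {"rows": [[[-0.04,-0.01,0,0,1],[-0.08,-0.02,0,0,1],[-0.12,-0.03,0,0,1],[-0.16,-0.04,0,0,1],[-0.2,-0.05,0,0,1],[-0.24,-0.06,0,0,1],[-0.28,-0.07,0,0,1],[-0.32,-0.075,0,0,1],[-0.36,-0.075,0,0,1],[-0.36,-0.075,0,0,1],[-0.36,-0.075,0,0,1],[-0.36,-0.075,0,0,1]]]}}

```text
time_s: 2.8
ee_pos: [500.1, -229.6, 248.2]
ee_rot: [-2.221, -2.221, -0.0]
wrist_force: [-0.8, -1.2, 0.1]
finger_gap: 85.4
gripper_force: 0.0
```

```bash
python3 - <<'E'
from h import *
np.set_printoptions(precision=1,suppress=True)
o=get_obs();print(o["ee_pos"],o["time_s"],np.abs(o["dq"]).max())
K,T=T_cam("wrist");im,D=grab_frame("wrist");np.savez("w2.npz",im=im,D=D,K=K,T=T);save("w2.png",im)
for t in ["rod","rod_tip"]:
    for r in landmark_of("wrist",t)[:2]: print(t,np.round(r["pixel"]),round(r["p"],2),at_z(K,T,r["pixel"],0),at_d(K,T,r["pixel"],D))
P=cloud(K,T,D)
m=(P[...,2]>33)&(P[...,2]<46)&(P[...,0]<570)&(P[...,0]>430)&(P[...,1]<-100)&(P[...,1]>-380)&(D>0)
n,l,st,_=cv2.connectedComponentsWithStats(m.astype(np.uint8))
k=1+np.argmax(st[1:,4]);h=P[l==k];print(st[k],h.min(0),h.max(0),np.median(h[:,2]))
rc=cv2.minAreaRect(h[:,:2].astype(np.float32));print("handle",rc)
m=(P[...,2]>26)&(P[...,2]<40)&(P[...,0]<570)&(P[...,0]>470)&(P[...,1]<-45)&(P[...,1]>-220)&(D>0)
q=P[m];print("shaft",len(q),q.min(0),q.max(0));p=np.polyfit(q[:,1],q[:,0],1);print("yaw",90-np.degrees(np.arctan(p[0])),[np.polyval(p,y) for y in(-50,-200,-300)])
E
```

```text
[ 500.1 -229.6  248.2] 2.8 0.014257818603071954
rod [264. 221.] 0.55 [ 488.7 -276.9    0. ] [ 489.9 -263.8   39.5]
rod_tip [252. 400.] 0.26 [ 471.9 -506.     0. ] [ 494.9 -217.9  304.7]
[ 240   29   69  260 3420] [ 465.6 -333.7   33. ] [ 527.4 -100.    41.5] 38.055486274087286
handle ((499.9399719238281, -216.50491333007812), (238.41944885253906, 21.985294342041016), 78.02519989013672)
shaft 1655 [ 495.7 -219.8   30.4] [532.7 -78.1  37.3]
yaw 78.02807364136636 [np.float64(535.1189349208992), np.float64(503.3122598970524), np.float64(482.10780988115454)]
```

View pics/w2.png

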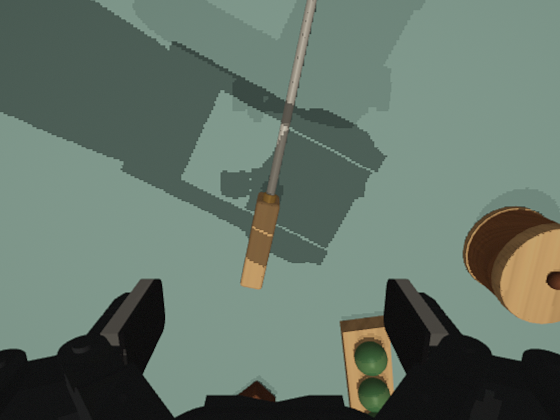

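The handle runs from (268,195) to (253,287), with the shaft going up and right. The fit puts the origin at (487.7, −274.4) with yaw 78.0°, and it predicts the tip at (534,−54), which matches the detections. I'm grasping there.

>>> {"api": "arm_command", "payload": {"rows": [[[-0.02,-0.006,0.03,6,1],[-0.045,-0.012,0.06,12,1],[-0.045,-0.012,0.1,12,1],[-0.045,-0.012,0.135,12,1],[-0.045,-0.012,0.165,12,1],[-0.045,-0.012,0.19,12,1],[-0.045,-0.012,0.21,12,1],[-0.045,-0.012,0.222,12,1],[-0.045,-0.012,0.226,12,1],[-0.045,-0.012,0.226,12,1],[-0.045,-0.012,0.226,12,1]]], "newtons": 60}}

```text
time_s: 4.05
ee_pos: [488.5, -275.2, 23.4]
ee_rot: [2.44, 1.977, 0.001]
wrist_force: [-0.1, -0.5, 0.2]
finger_gap: 85.3
gripper_force: 0.0
```

>>> {"api": "arm_command", "payload": {"rows": [[[0,0,0,0,0.15],[0,0,0,0,0.1],[0,0,0,0,0.1],[0,0,0,0,0.1],[0,0,0,0,0.1],[0,0,0,0,0.1],[0,0,0,0,0.1],[0,0,0,0,0.1]]], "newtons": 60}}

```text
time_s: 4.85
ee_pos: [488.1, -275.1, 22.6]
ee_rot: [2.441, 1.977, 0.0]
wrist_force: [0.2, -0.3, 4.9]
finger_gap: 21.6
gripper_force: 59.4
```

Gripped, with a 21.6 mm gap. Next: lift 20 mm, align with the guard axis and stop short of the guard.

>>> {"api": "arm_command", "payload": {"rows": [[[0,0,-0.006,0,0.1],[0,0,-0.02,0,0.1],[0.015,0.006,-0.02,-1,0.1],[0.04,0.016,-0.02,-2,0.1],[0.065,0.026,-0.02,-3,0.1],[0.09,0.036,-0.02,-4,0.1],[0.108,0.043,-0.02,-4.85,0.1],[0.1147,0.0461,-0.02,-4.85,0.1],[0.1147,0.0461,-0.02,-4.85,0.1],[0.1147,0.0461,-0.02,-4.85,0.1],[0.1147,0.0461,-0.02,-4.85,0.1]]]}}

```text
time_s: 5.95
ee_pos: [556.6, -173.0, 42.4]
ee_rot: [2.356, 2.078, -0.0]
wrist_force: [-0.2, -0.4, -1.7]
finger_gap: 21.2
gripper_force: 58.7
```

```bash
cat > look.py <<'E'
from h import *
np.set_printoptions(precision=1,suppress=True)
def look(zt):
    o=get_obs();M=R.from_rotvec(o["ee_rot"]).as_matrix()
    print(o["ee_pos"],o["time_s"],"yaw",np.degrees(np.arctan2(M[1,0],M[0,0])),"F",np.array(o["wrist_force"]),"M",np.array(o["wrist_torque"]),o["finger_gap"])
    print("tip expected",np.array(o["ee_pos"])+M[:,0]*225)
    for c in ["scene","side"]:
        K,T=T_cam(c);im,D=grab_frame(c);np.savez(c+".npz",im=im,D=D)
        for t,z in [("rod_tip",zt),("ring",0),("rod",zt)]:
            for r in landmark_of(c,t)[:4]:
                if r["p"]>.3: print(c,t,np.round(r["pixel"]),round(r["p"],2),at_z(K,T,r["pixel"],z))
        save(c+"%d.png"%(o["time_s"]*10),im)
E
python3 -c "
from look import *
look(20)"
```

```text
[ 556.6 -173.    42.4] 5.95 yaw 82.80451578327747 F [-0.2 -0.4 -1.7] M [-0. -0.  0.] 21.205426019538944
tip expected [584.8  50.2  42.3]
scene rod_tip [293. 194.] 0.69 [590.9  46.6  20. ]
scene ring [387. 210.] 0.72 [797.7 253.8   0. ]
scene ring [359. 210.] 0.63 [747.7 181.9   0. ]
scene ring [324. 179.] 0.6 [591.  171.9   0. ]
scene ring [309. 223.] 0.59 [693.6  30.9   0. ]
scene rod [222. 223.] 0.59 [ 554.7 -186.9   20. ]
side rod_tip [290. 252.] 0.69 [583.1  53.1  20. ]
side ring [186. 312.] 0.81 [794.4 261.4   0. ]
side ring [218. 291.] 0.77 [739.7 187.6   0. ]
side ring [245. 248.] 0.71 [705.5  25.2   0. ]
side ring [277. 291.] 0.55 [600.1 171.6   0. ]
side rod [303. 203.] 0.84 [ 567.9 -169.    20. ]
side rod [216. 265.] 0.67 [759.4 120.1  20. ]
```

>>> {"api": "arm_command", "payload": {"rows": [[[0.015,0,0,0,0.1],[0.035,0,0,0,0.1],[0.055,0,0,0,0.1],[0.075,0,0,0,0.1],[0.095,0,0,0,0.1],[0.11,0,0,0,0.1],[0.12,0,0,0,0.1],[0.12,0,0,0,0.1],[0.12,0,0,0,0.1],[0.12,0,0,0,0.1]]]}}

```text
time_s: 7.35
ee_pos: [571.8, -53.9, 42.3]
ee_rot: [2.356, 2.078, -0.0]
wrist_force: [0.2, -0.7, -1.4]
finger_gap: 21.4
gripper_force: 58.7
```

```bash
python3 -c "
from look import *
look(20)
im=np.load('side.npz')['im']
save('c2.png',cv2.resize(im[235:335,230:360],None,fx=6,fy=6,interpolation=cv2.INTER_CUBIC))"
```

```text
[571.8 -53.9  42.3] 7.35 yaw 82.82203903011863 F [ 0.2 -0.7 -1.4] M [-0. -0. -0.] 21.40745732368573
tip expected [599.9 169.3  42.2]
scene rod_tip [327. 178.] 0.84 [607.  172.1  20. ]
scene ring [309. 221.] 0.72 [691.   34.5   0. ]
scene ring [355. 209.] 0.64 [737.2 177.4   0. ]
scene ring [323. 181.] 0.44 [595.  164.9   0. ]
scene rod [260. 205.] 0.66 [567.  -60.6  20. ]
side rod_tip [276. 282.] 0.58 [603.9 164.7  20. ]
side ring [220. 291.] 0.86 [734.  188.2   0. ]
side ring [244. 250.] 0.7 [704.3  34.4   0. ]
side ring [189. 311.] 0.64 [790.3 257.1   0. ]
side ring [275. 289.] 0.53 [605.3 166.2   0. ]
side rod [299. 227.] 0.53 [568.2 -52.4  20. ]
```

View pics/c2.png

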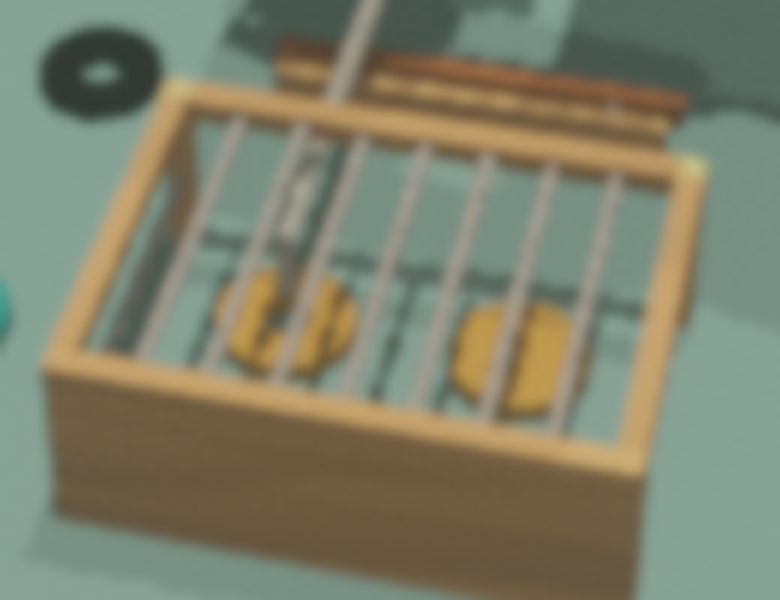

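The tip shows just above the ring's hole, around (285,310) in the crop. I'm lowering gently in stages.

>>> {"api": "arm_command", "payload": {"rows": [[[0,0,0.003,0,0.1],[0,0,0.006,0,0.1],[0,0,0.008,0,0.1],[0,0,0.0095,0,0.1],[0,0,0.0105,0,0.1],[0,0,0.0115,0,0.1],[0,0,0.0125,0,0.1],[0,0,0.0125,0,0.1]]]}}

```text
time_s: 8.55
ee_pos: [571.8, -53.3, 29.7]
ee_rot: [-2.356, -2.079, 0.0]
wrist_force: [0.2, 0.3, -1.9]
finger_gap: 21.3
gripper_force: 58.7
```

```bash
python3 -c "
from h import *
o=get_obs();print(o['ee_pos'],o['wrist_force'],o['wrist_torque'])"
```

```text
[571.83517532 -53.30439412  29.69599411] [ 0.16138859  0.34283962 -1.86253479] [-0.01034903  0.06780012 -0.00080737]
```

Tip is about 7 mm up with no contact force, so it is in the hole. I'll lower 5 mm more and start the pull slowly.

>>> {"api": "arm_command", "payload": {"rows": [[[0,0,0.0015,0,0.1],[0,0,0.003,0,0.1],[0,0,0.004,0,0.1],[0,0,0.005,0,0.1],[-0.002,0,0.005,0,0.1],[-0.004,0,0.005,0,0.1],[-0.006,0,0.005,0,0.1],[-0.009,0,0.005,0,0.1],[-0.012,0,0.005,0,0.1],[-0.016,0,0.005,0,0.1],[-0.02,0,0.005,0,0.1],[-0.024,0,0.005,0,0.1]]]}}

```text
time_s: 9.75
ee_pos: [568.9, -77.5, 24.8]
ee_rot: [-2.356, -2.078, -0.0]
wrist_force: [0.2, 0.4, -0.7]
finger_gap: 21.3
gripper_force: 58.7
```

```bash
python3 -c "
from look import *
look(2)"
```

```text
[568.9 -77.5  24.8] 9.75 yaw 82.84543328847856 F [ 0.2  0.4 -0.7] M [ 0.2 -0.  -0. ] 21.34763385729019
tip expected [596.9 145.7  24.8]
scene rod_tip [319. 187.] 0.61 [608.4 137.6   2. ]
scene ring [308. 224.] 0.76 [694.9  27.2   0. ]
scene ring [385. 212.] 0.7 [798.2 244.4   0. ]
scene ring [360. 208.] 0.64 [743.7 191.6   0. ]
scene ring [318. 179.] 0.4 [580.8 156.1   0. ]
scene rod [253. 213.] 0.94 [568.8 -86.7   2. ]
side rod_tip [281. 279.] 0.89 [595.  133.6   2. ]
side ring [218. 293.] 0.86 [737.3 195.8   0. ]
side ring [278. 283.] 0.75 [601.6 145.    0. ]
side ring [187. 312.] 0.61 [793.3 258.9   0. ]
side rod [299. 228.] 0.54 [572.2 -73.1   2. ]
```

>>> {"api": "arm_command", "payload": {"rows": [[[-0.004,0,0,0,0.1],[-0.01,0,0,0,0.1],[-0.017,0,0,0,0.1],[-0.024,0,0,0,0.1],[-0.031,0,0,0,0.1],[-0.038,0,0,0,0.1],[-0.045,0,0,0,0.1],[-0.052,0,0,0,0.1],[-0.059,0,0,0,0.1],[-0.065,0,0,0,0.1],[-0.07,0,0,0,0.1],[-0.074,0,0,0,0.1]]]}}

```text
time_s: 11.35
ee_pos: [559.6, -151.0, 24.8]
ee_rot: [-2.356, -2.078, 0.0]
wrist_force: [0.4, 1.0, -1.0]
finger_gap: 21.4
gripper_force: 58.7
```

```bash
python3 -c "
from look import *
look(2)"
```

```text
[ 559.6 -151.    24.8] 11.35 yaw 82.84348147649936 F [ 0.4  1.  -1. ] M [ 0.2 -0.  -0. ] 21.366625687607147
tip expected [587.6  72.3  24.8]
scene rod_tip [300. 196.] 0.72 [600.9  68.5   2. ]
scene rod_tip [344. 231.] 0.68 [777.4  94.5   2. ]
scene ring [384. 211.] 0.74 [794.8 244.7   0. ]
scene ring [299. 191.] 0.64 [582.7  78.2   0. ]
scene ring [308. 224.] 0.56 [697.4  24.8   0. ]
scene ring [356. 208.] 0.53 [734.9 181.1   0. ]
scene rod [304. 174.] 0.51 [538.  132.5   2. ]
side rod_tip [287. 262.] 0.55 [587.6  70.6   2. ]
side ring [188. 310.] 0.9 [792.  253.1   0. ]
side ring [221. 292.] 0.71 [731.  190.5   0. ]
side ring [244. 246.] 0.65 [708.4  21.    0. ]
side ring [287. 265.] 0.43 [587.7  80.4   0. ]
side rod [304. 210.] 0.78 [ 564.2 -159.5    2. ]
```

>>> {"api": "arm_command", "payload": {"rows": [[[-0.002,0,0,0,0.1],[-0.004,0,0,0,0.1],[-0.006,0,0,0,0.1],[-0.008,0,0,0,0.1],[-0.01,0,0,0,0.1],[-0.011,0,0,0,0.1],[-0.012,0,0,0,0.1],[-0.012,0,0,0,0.1]]]}}

```text
time_s: 12.55
ee_pos: [558.2, -162.6, 24.8]
ee_rot: [2.356, 2.078, -0.0]
wrist_force: [-0.3, -0.3, -0.9]
finger_gap: 21.4
gripper_force: 58.7
```

>>> {"api": "arm_command", "payload": {"rows": [[[-0.0005,0,0,0,0.1],[-0.001,0,0,0,0.1],[-0.0015,0,0,0,0.1],[-0.002,0,0,0,0.1]]]}}

```text
time_s: 12.95
ee_pos: [557.9, -164.5, 24.8]
ee_rot: [-2.356, -2.079, -0.0]
wrist_force: [-1.0, 0.8, -1.2]
finger_gap: 21.2
gripper_force: 58.7
```

>>> {"api": "arm_command", "payload": {"rows": [[[-0.0005,0,0,0,0.1],[-0.001,0,0,0,0.1]]]}}

```text
time_s: 13.15
ee_pos: [557.8, -165.5, 24.8]
ee_rot: [-2.356, -2.079, -0.0]
wrist_force: [-0.2, 0.4, -1.7]
finger_gap: 21.3
gripper_force: 58.7
```

>>> {"api": "arm_command", "payload": {"rows": [[[-0.0005,0,0,0,0.1],[-0.001,0,0,0,0.1]]]}}

```text
time_s: 13.35
ee_pos: [557.7, -166.5, 24.8]
ee_rot: [2.356, 2.079, -0.0]
wrist_force: [-0.1, -0.1, -2.0]
finger_gap: 21.5
gripper_force: 58.7
```

>>> {"api": "arm_command", "payload": {"rows": [[[-0.0005,0,0,0,0.1]]]}}

```text
time_s: 13.45
ee_pos: [557.6, -167.0, 24.8]
ee_rot: [-2.356, -2.079, 0.0]
wrist_force: [0.2, 0.9, -0.7]
finger_gap: 21.3
gripper_force: 58.7
```

>>> {"api": "arm_command", "payload": {"rows": [[[-0.0005,0,0,0,0.1],[-0.001,0,0,0,0.1]]]}}

```text
time_s: 13.65
ee_pos: [557.5, -167.7, 24.7]
ee_rot: [-2.355, -2.078, -0.001]
wrist_force: [1.3, 6.0, -1.3]
finger_gap: 21.1
gripper_force: 58.6
```

```bash
python3 - <<'E'
from look import *
look(2)
im=np.load('side.npz')['im']
save('c3.png',cv2.resize(im[215:315,230:360],None,fx=6,fy=6,interpolation=cv2.INTER_CUBIC))
E
```

```text
[ 557.5 -167.7   24.7] 13.65 yaw 82.84906952006892 F [ 1.3  6.  -1.3] M [ 0.9 -0.1 -0. ] 21.061253542985288
tip expected [585.5  55.5  24.9]
scene rod_tip [296. 195.] 0.9 [591.4  59.9   2. ]
scene rod_tip [369. 128.] 0.52 [508.2 448.9   2. ]
scene rod_tip [154. 279.] 0.35 [ 590.4 -426.9    2. ]
scene ring [308. 222.] 0.65 [689.1  29.5   0. ]
scene ring [386. 210.] 0.6 [796.4 250.    0. ]
scene ring [356. 208.] 0.57 [738.  181.1   0. ]
scene ring [294. 189.] 0.54 [567.7  68.1   0. ]
scene rod [226. 225.] 0.85 [ 559.1 -176.     2. ]
side rod_tip [288. 258.] 0.73 [588.1  55.    2. ]
side rod_tip [304. 280.] 0.43 [540.4 132.4   2. ]
side ring [245. 250.] 0.82 [703.1  33.5  -0. ]
side ring [221. 288.] 0.8 [733.7 178.3  -0. ]
side ring [186. 310.] 0.79 [798.2 253.5   0. ]
side ring [285. 259.] 0.41 [594.9  58.1   0. ]
side rod [308. 207.] 0.59 [ 554.7 -172.2    2. ]
```

View pics/c3.png

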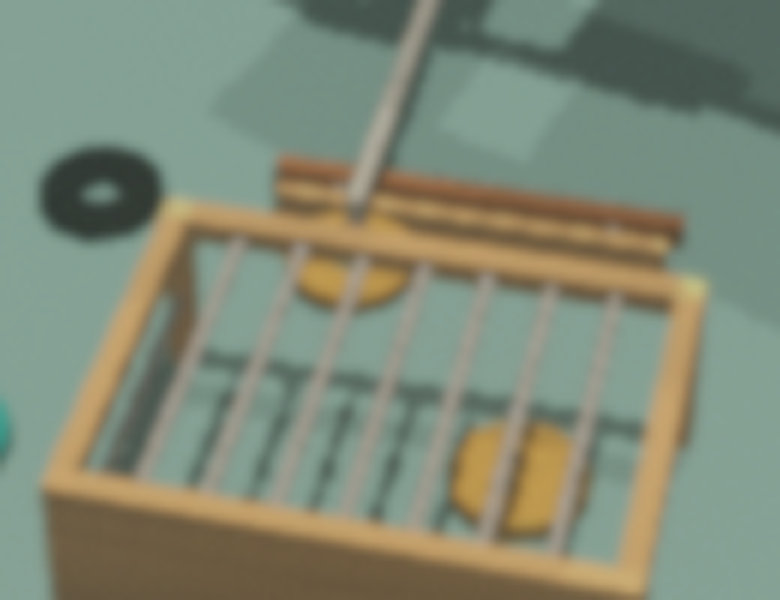

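The ring is against the bar and the force is rising. I check it while holding.

>>> {"api": "arm_command", "payload": {"rows": [[[-0.0001,0,0,0,0.1],[-0.0001,0,0,0,0.1]]]}}

```text
time_s: 14.25
ee_pos: [557.5, -167.7, 24.7]
ee_rot: [-2.355, -2.078, -0.0]
wrist_force: [0.7, 5.3, -0.8]
finger_gap: 21.5
gripper_force: 58.6
```

>>> {"api": "arm_command", "payload": {"rows": [[[-0.0002,0,0,0,0.1],[-0.0002,0,0,0,0.1]]]}}

```text
time_s: 14.45
ee_pos: [557.5, -167.8, 24.7]
ee_rot: [-2.355, -2.078, -0.001]
wrist_force: [0.5, 7.7, -2.7]
finger_gap: 21.3
gripper_force: 58.6
```

>>> {"api": "arm_command", "payload": {"rows": [[[-0.0001,0,0,0,0.1],[-0.0001,0,0,0,0.1],[-0.0001,0,0,0,0.1],[-0.0001,0,0,0,0.1],[-0.0001,0,0,0,0.1]]]}}

```text
time_s: 14.95
ee_pos: [557.5, -167.8, 24.7]
ee_rot: [-2.355, -2.078, -0.001]
wrist_force: [0.6, 8.0, -2.1]
finger_gap: 20.8
gripper_force: 58.6
```

>>> {"api": "arm_command", "payload": {"rows": [[[0,0,0,0,0.1],[0,0,0,0,0.1],[0,0,0,0,0.1],[0,0,0,0,0.1],[0,0,0,0,0.1],[0,0,0,0,0.1],[0,0,0,0,0.1]]]}}

```text
time_s: 15.65
ee_pos: [557.4, -167.8, 24.7]
ee_rot: [-2.355, -2.078, -0.001]
wrist_force: [-0.0, 8.5, -2.1]
finger_gap: 21.5
gripper_force: 58.6
```

Held at about 8 N for 1.2 s, which is roughly 7 N of seating plus the drag. Now I free the prong and lift straight up.

>>> {"api": "arm_command", "payload": {"rows": [[[0.001,0,0,0,0.1],[0.003,0,0,0,0.1],[0.0055,0,0,0,0.1],[0.0055,0,0,0,0.1],[0.0055,0,0,0,0.1],[0.0055,0,-0.004,0,0.1],[0.0055,0,-0.01,0,0.1],[0.0055,0,-0.018,0,0.1],[0.0055,0,-0.028,0,0.1],[0.0055,0,-0.035,0,0.1],[0.0055,0,-0.035,0,0.1]]]}}

```text
time_s: 16.75
ee_pos: [558.7, -163.1, 61.4]
ee_rot: [2.354, 2.077, 0.002]
wrist_force: [-0.4, -0.7, -0.4]
finger_gap: 21.3
gripper_force: 58.7
```

```bash
python3 - <<'E'
from look import *
look(38)
o=get_obs();M=R.from_rotvec(o["ee_rot"]).as_matrix()
print(M.T@(np.array([487.65,-275.,22.4])-o["ee_pos"]))
E
```

```text
[ 558.7 -163.1   61.4] 16.75 yaw 82.8470780465542 F [-0.4 -0.7 -0.4] M [-0. -0. -0.] 21.251990968743744
tip expected [586.8  60.1  61.3]
scene rod_tip [298. 189.] 0.86 [595.9  62.3  38. ]
scene ring [384. 212.] 0.8 [797.9 240.8   0. ]
scene ring [311. 163.] 0.71 [515.2 179.3   0. ]
scene ring [356. 206.] 0.68 [730.2 188.6   0. ]
scene ring [292. 191.] 0.51 [569.9  61.7   0. ]
scene rod [229. 219.] 0.62 [ 566.1 -165.6   38. ]
side rod_tip [287. 247.] 0.85 [589.   55.9  38. ]
side ring [187. 310.] 0.94 [795.2 254.    0. ]
side ring [247. 248.] 0.58 [700.2  25.   -0. ]
side ring [218. 287.] 0.56 [741.5 175.1   0. ]
side ring [289. 262.] 0.49 [583.3  68.2   0. ]
side rod [306. 198.] 0.56 [ 561.2 -169.6   38. ]
[-120.1  -55.9   37.1]
```

>>> {"api": "arm_command", "payload": {"rows": [[[-0.02,-0.009,0,1,0.1],[-0.045,-0.021,0,2,0.1],[-0.07,-0.033,0,3,0.1],[-0.095,-0.044,0,4,0.1],[-0.12,-0.056,0.005,4.85,0.1],[-0.12,-0.056,0.015,4.85,0.1],[-0.12,-0.056,0.024,4.85,0.1],[-0.12,-0.056,0.03,4.85,0.1],[-0.12,-0.056,0.033,4.85,0.1],[-0.12,-0.056,0.034,4.85,0.1],[-0.12,-0.056,0.034,4.85,0.1]]]}}

```text
time_s: 18.25
ee_pos: [487.9, -274.6, 25.8]
ee_rot: [-2.441, -1.978, 0.0]
wrist_force: [-0.2, 0.7, -0.3]
finger_gap: 21.4
gripper_force: 58.8
```

>>> {"api": "arm_command", "payload": {"rows": [[[0,0,0.001,0,0.1],[0,0,0.0015,0,0.1],[0,0,0.002,0,0.1],[0,0,0.002,0,0.1]]]}}

```text
time_s: 18.65
ee_pos: [487.7, -274.9, 23.8]
ee_rot: [2.441, 1.977, 0.0]
wrist_force: [-0.4, -0.3, -1.0]
finger_gap: 21.6
gripper_force: 58.8
```

>>> {"api": "arm_command", "payload": {"rows": [[[0,0,0.0005,0,0.1],[0,0,0.001,0,0.1],[0,0,0.0012,0,0.1],[0,0,0.0012,0,0.1]]]}}

```text
time_s: 19.05
ee_pos: [487.7, -275.0, 22.6]
ee_rot: [2.441, 1.977, 0.0]
wrist_force: [0.1, -0.2, -1.9]
finger_gap: 21.4
gripper_force: 59.0
```

>>> {"api": "arm_command", "payload": {"rows": [[[0,0,0.0003,0,0.1],[0,0,0.0005,0,0.1],[0,0,0.0005,0,0.1]]]}}

```text
time_s: 19.35
ee_pos: [487.7, -275.0, 22.6]
ee_rot: [2.441, 1.977, -0.0]
wrist_force: [-2.8, 2.1, 4.9]
finger_gap: 21.3
gripper_force: 59.9
```

Contact with the counter. I open the gripper and retreat upward.

>>> {"api": "arm_command", "payload": {"rows": [[[0,0,0,0,0.4],[0,0,0,0,0.7],[0,0,0,0,1],[0,0,0,0,1],[0,0,0,0,1],[0,0,0,0,1],[0,0,0,0,1],[0,0,0,0,1]]]}}

```text
time_s: 20.15
ee_pos: [487.6, -275.0, 22.1]
ee_rot: [-2.441, -1.977, 0.0]
wrist_force: [-0.4, 0.6, -0.9]
finger_gap: 85.1
gripper_force: 0.0
```

>>> {"api": "arm_command", "payload": {"rows": [[[0,0,-0.01,0,1],[0,0,-0.03,0,1],[0,0,-0.06,0,1],[0,0,-0.1,0,1],[0,0,-0.14,0,1],[0,0,-0.18,0,1],[0,0,-0.22,0,1],[0.03,0,-0.226,0,1],[0.07,0,-0.226,0,1],[0.11,0,-0.226,0,1],[0.14,0,-0.226,0,1],[0.14,0,-0.226,0,1]]]}}

```text
time_s: 21.35
ee_pos: [517.1, -135.2, 249.1]
ee_rot: [2.438, 1.98, 0.002]
wrist_force: [-1.5, -0.7, -0.3]
finger_gap: 85.2
gripper_force: 0.0
```

>>> {"api": "arm_command", "payload": {"rows": [[[0.04,0,0,0,1],[0.08,0,0,0,1],[0.12,0,0,0,1],[0.14,0,0,0,1],[0.14,0,0,0,1],[0.14,0,0,0,1]]]}}

```text
time_s: 21.95
ee_pos: [545.8, -1.4, 248.5]
ee_rot: [2.441, 1.978, -0.0]
wrist_force: [-0.2, 0.4, -0.5]
finger_gap: 85.4
gripper_force: 0.0
```

```bash
python3 - <<'E'
from h import *
np.set_printoptions(precision=1,suppress=True)
o=get_obs();print(o["ee_pos"],o["time_s"],o["wrist_force"])
K,T=T_cam("wrist");im,D=grab_frame("wrist");save("w3.png",im)
for t in ["rod_tip","ring","disc","rod"]:
    for r in landmark_of("wrist",t)[:4]: print(t,np.round(r["pixel"]),round(r["p"],2),at_z(K,T,r["pixel"],0))
E
```

```text
[545.8  -1.4 248.5] 21.95 [-0.2  0.4 -0.5]
rod_tip [274. 225.] 0.91 [534.5 -52.3   0. ]
rod_tip [496.  26.] 0.35 [768.2  91.9   0. ]
ring [428. 112.] 0.92 [702.1  29.6   0. ]
ring [298. 105.] 0.79 [581.4  62.    0. ]
rod [270. 404.] 0.96 [ 480.7 -277.7    0. ]
```

View pics/w3.png

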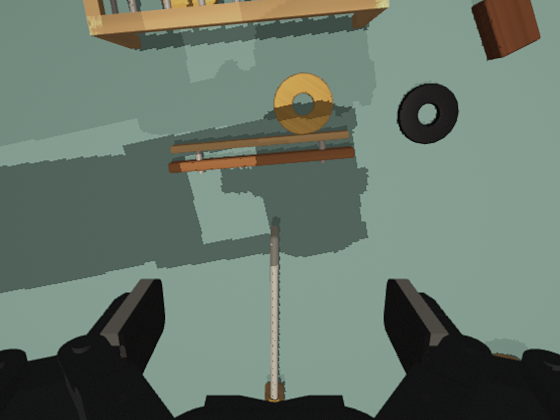

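The brass ring, centred at (303,104), touches the stop bar. The rod lies flat with its tip at (275,225), well clear of the ring, guard and stop. Handing in.

```bash
python3 -c "
from cell import *
print(close_job())"
```

```text
the job is handed in; nothing more can be done
None
```

The ring is home against the stop bar, held there with a steady pull of about 7 N for 1.2 s; the rod lies flat and clear, and the job was handed in at about 22 s of the 61 s allowed.

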